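# Switch off the specimen polisher and hold its cover at the balance point

### The arm

A 6-joint arm with a two-finger parallel gripper is mounted at the origin on the work surface. World frame = base frame: x ahead of the robot, y to its left, z up, the work surface at z = 0. Lengths are in m, angles in rad, forces in N, time in s.
With the tool pointing down it reaches from about 0.375 to 0.9 m from the base axis. Payload 3.1 kg.
Tool frame: the origin (TCP) lies at the centre of the arm's flange, where the gripper is bolted on; the fingertips stand 173 mm ahead of it and the grasp point (between the pads) lies 155 mm ahead of it; z points along the fingers, y is the line along which they close (so a half turn about z gives the same grasp; the last joint's range is limited). The gripper opens to 85 mm and grips with 20 to 120 N. Pads are 22 mm wide; open, the fingers measure 114 mm over their backs; the gripper's body (76 mm by 85 mm) begins 54 mm behind the grasp point. The pads swing forward as they close: fully open they stand 13 mm farther back than shut.
Start: joints at [-1.294, 0.527, 1.433, -0, 1.181, -0.178], TCP at [0.275, -0.561, 0.405] pointing down, gripper open.
Joint ranges: [-3.08, 3.08], [-0.75, 2.2], [0.22, 2.44], [-1.43, 4.57], [0, 2.65], [-2.85, 2.85]. Speed limits (rad/s): [2.79, 2.79, 3.14, 3.14, 3.14, 3.14].

### API

Orientations are given as a unit quaternion [x, y, z, w].
In Python, from station import * gives the robot as it stands.
- The arm moves only by the shell command python3 -m jog 'ROWS' [OPENING] [FORCE]. ROWS is a JSON object of lists of equal length, an entry for each row: "linear": the shift along the world's x, y, z in mm, a list of three; "turn": the turn about the world's z in units of 5 degrees (1.0 is 5 degrees). A call has 1 to 12 rows; each row shifts and turns the commanded pose from where the row before left it; what a row does not reach is not made up. A row lasts 1/8 s, in which the tool goes at most 62.5 mm and 10.7 degrees, less where a joint would pass 70% of its speed; a pose out of reach is approached as far as the arm can. A call is refused whole if a number of a shift passes 62.5 or a number of a turn 1, either way. A call with a gripper value outside its range is refused whole. OPENING is the opening, from 0 (shut) to 1 (fully open), set as the call begins (- or left out, the last holds). The fingers move at their own pace and stop on an object; FORCE is the grip in N (left out, the last holds). Time passes only in rows, so rows that do not move let the fingers close. It gives the time, the measured TCP pose, the force, the opening and the grip force at its end, in the units of the state.
- sense(): the state, without advancing time (a new reading comes with each control period).
- snapshot(name): name is "scene" or "top"; returns the picture (420x560x3 uint8, red, green, blue); there is no depth.
- get_calibration(name): a dict with "fx", "fy", "cx", "cy" (pixels), "world_to_cam" (4x4, takes a point from world to camera coordinates). Camera axes: x right, y down, z forward; pixel columns grow to the right and rows downward; lengths in m; the calibration is good to about 2 mm. A picture is of the moment at which its call begins. get_calibration takes no time and is no camera call.
- sign_off(): hands the job in; it is judged then, once.
The state is a dict: "t": time; "q": joint angles; "qd": joint speeds; "tau": joint torques, N m; "tcp_pos": TCP position; "tool_rot": TCP orientation; "force": force on the tool from outside, world axes, zero at the start; "ft_torque": the same for the moment, N m; "finger_gap": opening from 0.0 (shut) to 1.0 (fully open); "gripper_force": force on a finger pad.
Only numpy, scipy, OpenCV 4.12 (cv2) and the standard library are available. Lean on these libraries where they do the work, as an engineer would, in place of code of your own. Each camera call takes 0.05 s, during which the arm holds its last target. There are 200 camera calls.

### The job

Turn the polisher's black speed knob fully anticlockwise to its off stop first; then take the blue cover by its brass grip and swing it up to its balance point, standing straight up on its hinge, without letting it go over backwards. The cover has no stay and falls either way, so finish while still gripping the brass grip and holding the cover still and plumb there, so that a colleague can lift the sample off the wheel. Leave everything else on the bench where it is.

Things in the scene. Friction and masses are not known exactly. Their poses are not given: they have to be found in the camera images.
- polisher: Bench polisher for metal samples, fixed to the bench: cream and blue case 300 (x) x 380 (y) x 80 mm. Origin: centre of its underside, on the bench; its x axis points to its rear, its front (-x) roughly faces the robot; z is up. It may stand yawed by up to 0.3 rad. On its deck: the round blue cover (200 mm across) over a grey bowl (rim top 110 mm over the bench), centred at (0, 60) mm, and the black knob at (-45, -135) mm, in its frame.
- speed_knob (a joint): Angle of the black speed knob about its vertical axis, rad: 0 at the off stop (fully anticlockwise seen from above), growing clockwise, at most 4.7. It starts between 0.7 and 1.4. Light constant friction (about 0.03 N m), stays where it is left.
- speed_knob_grip (a point): Point on the knob's axis at the height to grip, 117 mm over the bench. The knob has a 42 x 14 mm upright bar, 32 mm high, its top 124 mm over the bench, on a disc of 44 mm diameter whose top is at 94 mm. The point turns with the knob: x runs along the bar's length, y across its 14 mm width. At joint value 0 the bar lies along the polisher's x axis with its white mark to the front.
- cover (a joint): Angle of the cover about its hinge, rad: 0 lying shut, pi/2 (1.571) standing straight up, which is its balance point: below it the cover falls shut, above it it falls over to the rear (stop at 2.6). Hinge nearly frictionless.
- cover_hinge (a point): Point on the hinge axis, midway along it, 116 mm over the bench, at (105, 60) mm in the polisher's frame; the axis is level, along the polisher's y. The point turns with the cover: x points from the free edge to the hinge, y along the axis, z out of the cover's outer face (up while shut). The cover is a blue disc 8 mm thick, 200 mm across, its middle plane through the hinge axis, its free edge 205 mm from the hinge, mass 0.2 to 0.45 kg.
- cover_grip (a point): Brass grip on the cover's outer face near its edge: block 24 (x) x 20 (y) x 36 (z) mm standing square on the disc; the flat sides 20 mm apart, along the hinge axis, are the ones to pinch. (In rules: cover_c2.) This point: centre of its foot on the cover's face; axes as of point cover_hinge. The point lies 170 mm from the hinge axis along the cover and 4 mm outward of it. It can pivot between pads that keep pointing down.
- suspension: Loose white bottle, 60 mm diameter, 150 mm tall, blue cap. Origin: centre of its underside. Bystander: leave it alone.
- alcohol: Loose amber bottle, 64 mm diameter, 160 mm tall, red cap. Origin: centre of its underside. Bystander: leave it alone.
- beaker: Loose white cup, 72 mm diameter, 90 mm tall. Origin: centre of its underside. Bystander: leave it alone.
- jar: Loose green glass jar, 70 mm diameter, 80 mm tall. Origin: centre of its underside. Bystander: leave it alone.
- deck_sample: Loose black resin puck, 30 mm diameter, 18 mm high, on the polisher's deck at its right rear. Origin: centre of its underside. Bystander: leave it alone.

How it is judged:
By the outcome, as a careful person would: the job done as asked, in the order asked, and still so for the second after the job is handed in, while the arm keeps its last pose, push and grip.
It also fails if it takes over 51 s, if anything falls off the work surface, if the arm or the gripper's body presses on something with over 40 N, if the wrist force passes 120 N, or if a joint passes its speed limit or range.

## Working session

There is one attempt and no reset: what is moved stays moved. The work goes in short steps, Python scripts to look and compute and a shell command to move; the robot and the scene stay as the last step left them, time stands still between calls to the robot, and variables do not carry over. Pictures are saved under pics/ and viewed, at most 10 in all, crops included, and the job is handed in when it is done.

```bash
ls; mkdir -p pics; python3 - <<'E'
from station import *
import cv2
for n in("scene","top"):
    cv2.imwrite(f"pics/{n}0.png",snapshot(n)[:,:,::-1]); c=get_calibration(n); print(n,c)
s=sense();print(s)
E
```

```text
pics
scene {'fx': 397.3484270989755, 'fy': 397.3484270989755, 'cx': 274.7826981633114, 'cy': 214.90690971363978, 'world_to_cam': array([[ 4.13699353e-01,  9.10412814e-01,  1.16329608e-03,
        -2.37074418e-01],
       [ 5.16812216e-01, -2.33791567e-01, -8.23557307e-01,
        -2.11874785e-01],
       [-7.49505156e-01,  3.41306330e-01, -5.67231883e-01,
         1.45519443e+00],
       [ 0.00000000e+00,  0.00000000e+00,  0.00000000e+00,
         1.00000000e+00]])}
top {'fx': 383.5603323772325, 'fy': 383.5603323772325, 'cx': 275.47549856678154, 'cy': 215.2302987461682, 'world_to_cam': array([[-0.0232825 , -0.99968203, -0.0096831 ,  0.01931554],
       [-0.99329128,  0.02422891, -0.11307253,  0.59258531],
       [ 0.11327118,  0.00698553, -0.99353955,  1.25822309],
       [ 0.        ,  0.        ,  0.        ,  1.        ]])}
{'t': 0.1, 'q': array([-1.29450683e+00,  5.28367165e-01,  1.43378197e+00, -3.16043835e-05,
        1.18139940e+00, -1.78518634e-01]), 'qd': array([ 0.00029526, -0.00171143, -0.00169946, -0.00036975, -0.00100477,
       -0.00127679]), 'tau': array([-1.23797149e-04, -4.43303597e+01, -1.78586984e+01, -1.29702598e-04,
        3.87575405e-03,  1.68988458e-05]), 'tcp_pos': array([ 0.2744821 , -0.56115334,  0.40383237]), 'tool_rot': array([ 9.74253107e-01,  2.25454935e-01, -6.23837325e-05, -9.76055017e-04]), 'force': array([-0.76255614,  0.17420952, -0.5990082 ]), 'ft_torque': array([ 0.04290342,  0.07405199, -0.05605423]), 'gripper_force': 0.0, 'finger_gap': 0.9998336897020527}
```

View pics/top0.png

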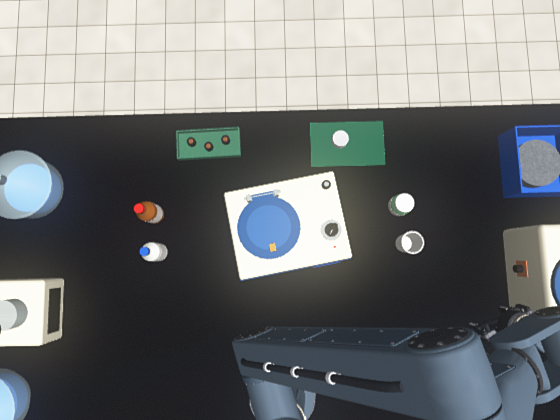

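View pics/scene0.png

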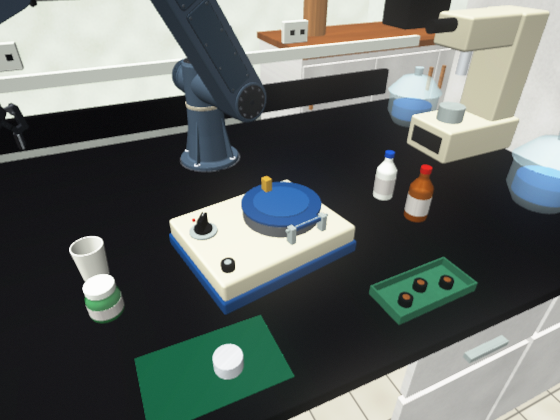

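The top picture shows the polisher's deck with corners near (225,192), (333,172), (352,260) and (241,279). The cover is at (268,226), the brass grip at (272,247) and the knob at (331,230). The scene picture shows the same layout from the rear.

```bash
cat > h.py <<'E'
from station import *
import cv2, numpy as np
def ray(n,uv,z):
    c=get_calibration(n);M=c["world_to_cam"];R,t=M[:3,:3],M[:3,3];o=-R.T@t
    d=R.T@np.array([(uv[0]-c["cx"])/c["fx"],(uv[1]-c["cy"])/c["fy"],1]);return o+d*(z-o[2])/d[2]
def proj(n,p):
    c=get_calibration(n);q=c["world_to_cam"]@np.r_[p,1];return np.array([c["cx"]+c["fx"]*q[0]/q[2],c["cy"]+c["fy"]*q[1]/q[2]])
E
python3 - <<'E'
from h import *
im=cv2.imread("pics/top0.png")
m=((im.min(2)>150)*255).astype(np.uint8); m[:, :215]=0;m[:,365:]=0;m[:165]=0;m[290:]=0
m=cv2.morphologyEx(m,cv2.MORPH_OPEN,np.ones((3,3)))
cs=max(cv2.findContours(m,0,1)[0],key=cv2.contourArea)
W=np.array([ray("top",p[0],.08)[:2]*1000 for p in cs],np.float32)
r=cv2.minAreaRect(W);print(r)
for p in cv2.boxPoints(r):print(p,proj("top",[p[0]/1000,p[1]/1000,.08]))
hsv=cv2.cvtColor(im,cv2.COLOR_BGR2HSV)
def cen(mask,x0,x1,y0,y1,z):
    k=np.zeros(mask.shape,bool);k[y0:y1,x0:x1]=1;y,x=np.nonzero(mask&k);print(len(x),x.mean(),y.mean(),ray("top",(x.mean(),y.mean()),z))
H,S,V=cv2.split(hsv)
cen((H>12)&(H<32)&(S>140)&(V>100),240,310,230,262,.15)
cen((H>100)&(H<130)&(S>120),230,305,192,262,.12)
cv2.imwrite("pics/knob0.png",cv2.resize(im[205:255,305:355],(500,500),interpolation=2))
E
```

```text
((556.3895263671875, -31.574066162109375), (287.4344177246094, 366.39349365234375), 10.008557319641113)
[383.0207  123.85739] [239.66115694 279.86505914]
[ 446.69818 -236.96027] [352.02792356 257.12566575]
[ 729.75836 -187.00552] [332.85194216 170.83374936]
[666.0809  173.81213] [223.31454702 192.66353131]
0 nan nan [nan nan nan]
2219 261.5673726904011 225.89499774673277 [0.5504826  0.04892665 0.12      ]<stdin>:11: RuntimeWarning: Mean of empty slice.
  ret = ret.dtype.type(ret / rcount)
```

View pics/knob0.png

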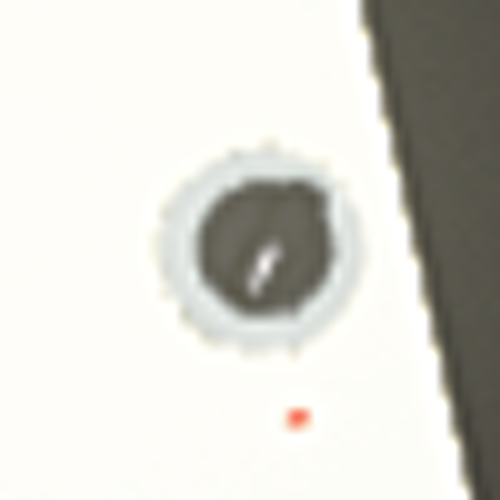

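```bash
cat >> h.py <<'E'
C=np.array([.5564,-.0316]);YAW=np.radians(10)
def pol(x,y,z,C=None,yaw=None):
    C=globals()["C"] if C is None else C; yaw=YAW if yaw is None else yaw
    c,s=np.cos(yaw),np.sin(yaw);return np.array([C[0]+(c*x-s*y)/1000,C[1]+(s*x+c*y)/1000,z/1000])
E
python3 - <<'E'
from h import *
out=[]
for n,(x0,y0,w,h) in {"top":(215,160,145,130),"scene":(160,170,200,130)}.items():
    im=cv2.imread(f"pics/{n}0.png");k=4
    b=cv2.resize(im[y0:y0+h,x0:x0+w],None,fx=k,fy=k,interpolation=2)
    def pl(P,col,cl=True):
        q=np.array([(proj(n,p)-[x0,y0]+.5)*k for p in P]).round().astype(np.int32);cv2.polylines(b,[q],cl,col,1)
    T=np.linspace(0,2*np.pi,60)
    pl([pol(x,y,80) for x,y in((-150,-190),(150,-190),(150,190),(-150,190))],(0,0,255))
    pl([pol(5+100*np.cos(t),60+100*np.sin(t),120) for t in T],(0,255,255))
    pl([pol(-45+22*np.cos(t),-135+22*np.sin(t),94) for t in T],(255,0,255))
    pl([pol(-65+x,60+y,156) for x,y in((-12,-10),(12,-10),(12,10),(-12,10))],(0,255,0))
    out.append(b[:, :400] if 0 else b)
    print(n,b.shape)
H=600;o=[cv2.resize(b,(400,int(b.shape[0]*400/b.shape[1]))) for b in out]
cv2.imwrite("pics/ovt.png",out[0]);cv2.imwrite("pics/ovs.png",out[1])
E
```

```text
top (520, 580, 3)
scene (520, 800, 3)
```

View pics/ovt.png

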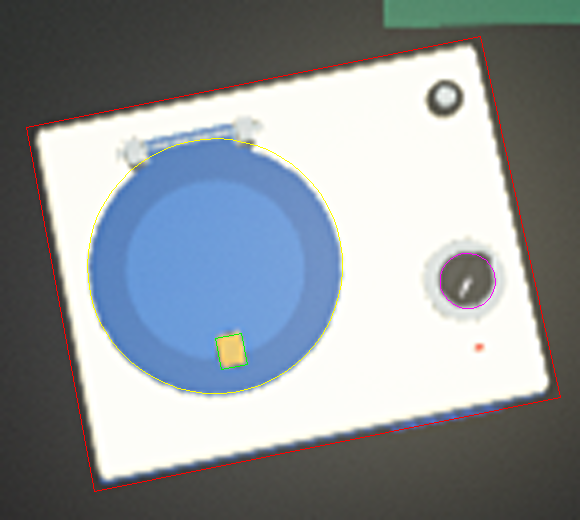

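View pics/ovs.png

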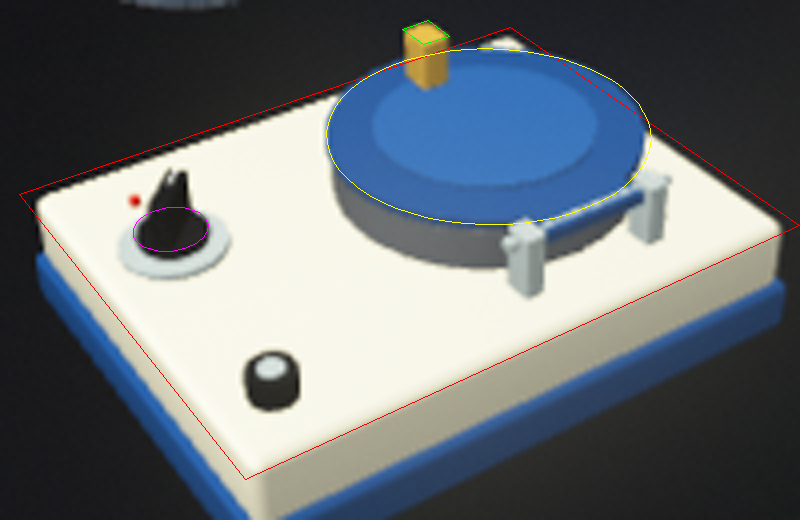

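The projected model lies on the picture within about 1 mm at the knob, the brass grip and the cover. The knob's mark, from (467,287) to (460,297) in the top crop, points at about 150° in world. I'm moving above the knob now.

```bash
python3 -m jog '{"linear":[[21.7,32.4,0],[21.7,32.4,0],[21.7,32.4,0],[21.7,32.4,0],[21.7,32.4,-10],[21.7,32.4,-10],[21.7,32.4,-10],[21.8,32.4,-10],[21.8,32.4,-10],[21.8,32.4,-8],[21.8,32.4,0],[21.8,32.4,0]],"turn":[-1,-1,-1,-1,-1,-1,-1,-1,-1,-1,-1,-0.8]}' 0.6 40
```

```text
t: 1.6
tcp_pos: [0.536, -0.1715, 0.3461]
tool_rot: [0.959, -0.285, -0.001, -0.0]
force: [0.7, -1.3, 0.3]
finger_gap: 0.602
gripper_force: 0.0
```

```bash
python3 -m jog '{"linear":[[0,0,0],[0,0,0]],"turn":[0,0]}'; python3 - <<'E'
from h import *
s=sense();print(s["t"],s["tcp_pos"]*1000,2*np.degrees(np.arctan2(s["tool_rot"][1],s["tool_rot"][0])),s["q"],pol(-45,-135,272)*1000)
E
```

```text
t: 1.85
tcp_pos: [0.5352, -0.1727, 0.3464]
tool_rot: [0.959, -0.283, -0.0, 0.0]
force: [-0.8, -0.7, 0.5]
finger_gap: 0.6
gripper_force: 0.0
1.85 [ 535.21217015 -172.725146    346.40246802] -32.88371359055741 [-5.10737293e-01  5.19685200e-01  1.64928189e+00 -5.88428279e-04
  9.73413979e-01  1.63431928e+00] [ 535.5261551  -172.36321465  272.        ]
```

```bash
python3 -m jog '{"linear":[[0,0,-20],[0,0,-20],[0,0,-15],[0,0,-10],[0,0,-8],[0,0,0]],"turn":[0,0,0,0,0,0]}' && python3 -m jog '{"linear":[[0,0,0],[0,0,0],[0,0,0],[0,0,0],[0,0,0],[0,0,0]],"turn":[0,0,0,0,0,0]}' 0.05 40
```

```text
t: 2.6
tcp_pos: [0.5354, -0.1727, 0.2733]
tool_rot: [0.959, -0.284, -0.0, -0.0]
force: [-0.5, 0.0, -0.3]
finger_gap: 0.599
gripper_force: 0.0
t: 3.35
tcp_pos: [0.5363, -0.1714, 0.2745]
tool_rot: [0.959, -0.284, 0.001, -0.001]
force: [3.3, 5.6, 1.7]
finger_gap: 0.151
gripper_force: 41.1
```

```bash
python3 -m jog '{"linear":[[0,0,0],[0,0,0],[0,0,0],[0,0,0],[0,0,0],[0,0,0],[0,0,0],[0,0,0]],"turn":[1,1,1,1,1,1,0.5,0]}'; python3 - <<'E'
from h import *
s=sense();print(s["ft_torque"],np.degrees(2*np.arctan2(s["tool_rot"][1],s["tool_rot"][0])))
cv2.imwrite("pics/k1.png",cv2.resize(snapshot("scene")[195:255,170:240,::-1],None,fx=6,fy=6,interpolation=2))
E
```

```text
t: 4.35
tcp_pos: [0.5365, -0.1712, 0.2745]
tool_rot: [1.0, -0.004, 0.002, -0.001]
force: [4.3, 6.7, 1.9]
finger_gap: 0.155
gripper_force: 41.1
[ 0.96050651 -0.60125314  0.02921112] -0.4807440570584495
```

```bash
python3 -m jog '{"linear":[[0,0,0],[0,0,0],[0,0,0],[0,0,0]],"turn":[0.8,0.8,0,0]}'; python3 - <<'E'
from h import *
s=sense();print(s["ft_torque"],np.degrees(2*np.arctan2(s["tool_rot"][1],s["tool_rot"][0])))
E
```

```text
t: 4.9
tcp_pos: [0.5364, -0.1711, 0.2745]
tool_rot: [0.998, 0.065, 0.002, -0.001]
force: [4.5, 6.2, 0.8]
finger_gap: 0.156
gripper_force: 41.1
[ 1.09180057 -0.62856238  0.09429557] 7.503967479307434
```

```bash
for i in 1; do python3 -m jog '{"linear":[[0,0,0],[0,0,0],[0,0,0],[0,0,0]],"turn":[0.6,0.5,0.3,0]}'; done; python3 - <<'E'
from h import *
s=sense();print(s["ft_torque"],np.degrees(2*np.arctan2(s["tool_rot"][1],s["tool_rot"][0])))
E
```

```text
t: 5.4
tcp_pos: [0.5367, -0.1712, 0.2746]
tool_rot: [0.992, 0.123, 0.003, -0.002]
force: [4.3, 7.5, 1.9]
finger_gap: 0.153
gripper_force: 65.6
[ 1.20057371 -0.82147908 -1.11963267] 14.142606853248344
```

```bash
python3 -m jog '{"linear":[[0,0,0],[0,0,0],[0,0,0],[0,0,20],[0,0,30],[0,0,30],[0,0,20],[0,0,0]],"turn":[0,0,0,0,0,0,0,0]}' 0.6; python3 - <<'E'
from h import *
s=sense();print(s["tcp_pos"]*1000,np.degrees(2*np.arctan2(s["tool_rot"][1],s["tool_rot"][0])),pol(-65,60,0)*1000)
im=snapshot("top")[:,:,::-1];im2=snapshot("scene")[:,:,::-1]
a=cv2.resize(im[200:260,300:360],(400,400),interpolation=2);b=cv2.resize(im2[200:250,185:235],(400,400),interpolation=2)
cv2.imwrite("pics/k2.png",np.hstack([a,b]))
E
```

```text
t: 6.4
tcp_pos: [0.5358, -0.173, 0.3753]
tool_rot: [0.992, 0.127, 0.002, 0.001]
force: [-0.0, -0.6, -0.6]
finger_gap: 0.6
gripper_force: 0.0
[ 535.77040847 -173.00898904  375.28095971] 14.5526499721405 [481.96860539  16.20133363   0.        ]
```

View pics/k2.png

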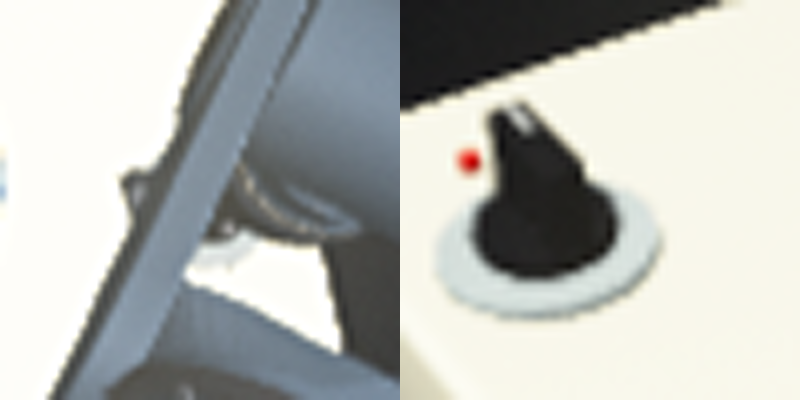

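In the scene crop (right half) the knob's mark now points to the front, beside the red dot. The −1.1 N m reaction fits the off stop. I'm going above the brass grip next.

```bash
python3 -m jog '{"linear":[[-8,30,0],[-9,32,0],[-9,32,0],[-9,32,0],[-9,32,0],[-9,32,0],[0,0,0],[0,0,0]],"turn":[-0.2,-0.2,-0.2,-0.2,-0.1,0,0,0]}'; python3 - <<'E'
from h import *
s=sense();print(s["tcp_pos"]*1000,np.degrees(2*np.arctan2(s["tool_rot"][1],s["tool_rot"][0])))
for a in((-66,-142,124),(-66,-128,124),(-24,-142,124),(-24,-128,124)): print(((proj("scene",pol(*a)+[.001,.001,0])-[185,200]+.5)*8+[400,0]).round())
E
```

```text
t: 7.5
tcp_pos: [0.4827, 0.0171, 0.3731]
tool_rot: [0.996, 0.088, -0.0, 0.0]
force: [0.3, -0.5, -0.4]
finger_gap: 0.597
gripper_force: 0.0
[482.6603035   17.07139585 373.0556749 ] 10.077993365722651
[481. 109.]
[525.  94.]
[544. 177.]
[589. 161.]
```

Those predicted bar corners match the picture, so the knob is at off. I'll descend and grip.

```bash
python3 -m jog '{"linear":[[0,0,-20],[0,0,-20],[0,0,-15],[0,0,-12],[0,0,-8],[0,0,0]],"turn":[0,0,0,0,0,0]}' && python3 -m jog '{"linear":[[0,0,0],[0,0,0],[0,0,0],[0,0,0],[0,0,0],[0,0,0]],"turn":[0,0,0,0,0,0]}' 0.1 40; python3 - <<'E'
from h import *
s=sense();print(s["tcp_pos"]*1000,s["ft_torque"])
p0=s["tcp_pos"]*1000-[0,0,155]; hg=pol(105,60,116)*1000+[.8,.8,0]
d=np.array([np.cos(YAW),np.sin(YAW)]);a=(p0-hg)[:2]@d;b=(p0-hg)[2];print("rel",a,b)
E
```

```text
t: 8.25
tcp_pos: [0.4825, 0.0171, 0.2982]
tool_rot: [0.996, 0.087, -0.001, -0.0]
force: [-0.6, -0.3, -0.4]
finger_gap: 0.603
gripper_force: 0.0
t: 9.0
tcp_pos: [0.4825, 0.0178, 0.2993]
tool_rot: [0.996, 0.087, 0.001, -0.0]
force: [-0.0, 5.2, 6.1]
finger_gap: 0.227
gripper_force: 40.3
[482.54536635  17.83295478 299.30339791] [ 0.67493473  0.06688694 -0.14753708]
rel -170.07543804634705 28.303397913923448
```

```bash
python3 - <<'E'
from h import *
th=np.radians(np.r_[0,1,np.linspace(4,84,21),87,89,90])
d=np.array([np.cos(YAW),np.sin(YAW)]);A,B=170,28.5
u=-A*np.cos(th)+B*np.sin(th);z=A*np.sin(th)+B*np.cos(th)
P=np.c_[u[:,None]*d,z];print(len(th)-1);print(np.diff(P.round(1),axis=0).round(1).tolist());print(P[-1]-P[0])
E
```

```text
25
[[0.5, 0.1, 3.0], [1.8, 0.3, 8.8], [3.2, 0.6, 11.6], [4.0, 0.7, 11.3], [4.7, 0.8, 11.1], [5.5, 1.0, 10.6], [6.2, 1.0, 10.3], [6.9, 1.3, 9.8], [7.5, 1.3, 9.3], [8.2, 1.4, 8.7], [8.7, 1.6, 8.1], [9.3, 1.6, 7.5], [9.7, 1.7, 6.8], [10.2, 1.8, 6.1], [10.7, 1.9, 5.4], [10.9, 1.9, 4.6], [11.2, 2.0, 3.8], [11.5, 2.0, 3.0], [11.7, 2.1, 2.2], [11.7, 2.1, 1.3], [11.9, 2.0, 0.6], [11.8, 2.1, -0.4], [8.9, 1.6, -0.7], [5.8, 1.0, -0.8], [3.0, 0.5, -0.5]]
[195.48433897  34.46916327 141.5       ]
```

```bash
python3 -m jog '{"linear":[[0.5,0.1,3.0],[1.8,0.3,8.8],[3.2,0.6,11.6],[4.0,0.7,11.3],[4.7,0.8,11.1],[5.5,1.0,10.6],[6.2,1.0,10.3],[6.9,1.3,9.8],[7.5,1.3,9.3],[8.2,1.4,8.7]],"turn":[0,0,0,0,0,0,0,0,0,0]}'; python3 - <<'E'
from h import *
s=sense();print(s["tcp_pos"]*1000,s["ft_torque"],s["finger_gap"])
cv2.imwrite("pics/c1.png",cv2.resize(snapshot("scene")[100:290,150:380,::-1],None,fx=3,fy=3))
E
```

```text
t: 10.25
tcp_pos: [0.5306, 0.0262, 0.3934]
tool_rot: [0.996, 0.088, -0.001, -0.0]
force: [-0.4, 5.0, -5.5]
finger_gap: 0.226
gripper_force: 39.2
[530.62986793  26.20028977 393.41883956] [ 0.66502244  0.50207768 -0.00102407] 0.2259558657728689
```

View pics/c1.png

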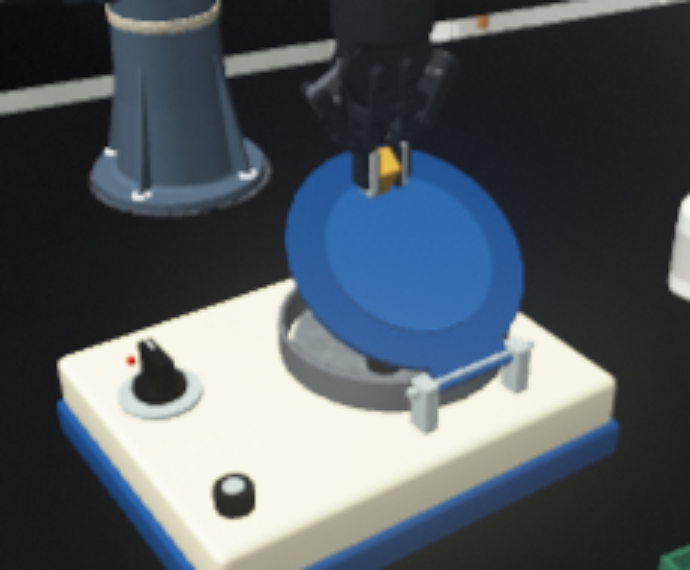

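The cover is about 35° up and the brass block, at (388,165), is between the pads. I'll carry on up the arc.

```bash
python3 -m jog '{"linear":[[8.7,1.6,8.1],[9.3,1.6,7.5],[9.7,1.7,6.8],[10.2,1.8,6.1],[10.7,1.9,5.4],[10.9,1.9,4.6],[11.2,2.0,3.8],[11.5,2.0,3.0],[11.7,2.1,2.2],[11.7,2.1,1.3],[6,1,0.3],[0,0,0]],"turn":[0,0,0,0,0,0,0,0,0,0,0,0]}'; python3 - <<'E'
from h import *
s=sense();print(s["tcp_pos"]*1000,s["ft_torque"],s["finger_gap"])
cv2.imwrite("pics/c2.png",cv2.resize(snapshot("scene")[100:290,150:380,::-1],None,fx=3,fy=3))
E
```

```text
t: 11.8
tcp_pos: [0.643, 0.0461, 0.4433]
tool_rot: [0.996, 0.088, 0.0, -0.0]
force: [-2.6, 4.9, -1.2]
finger_gap: 0.225
gripper_force: 40.3
[643.01558123  46.09946274 443.34709753] [0.68573566 0.64003529 0.03165091] 0.22523692868145775
```

```bash
python3 -m jog '{"linear":[[5.9,1,0.3],[9,1.6,-0.2],[8.9,1.6,-0.6],[5,0.9,-0.6],[3.6,0.6,-0.5],[0,0,0],[0,0,0],[0,0,0]],"turn":[0,0,0,0,0,0,0,0]}'; python3 - <<'E'
from h import *
s=sense();print(s["tcp_pos"]*1000,s["ft_torque"],s["finger_gap"])
n="scene";x0,y0,w,h,k=190,60,200,150,4
im=snapshot(n)[:,:,::-1];cv2.imwrite("pics/c3raw.png",im)
b=cv2.resize(im[y0:y0+h,x0:x0+w],None,fx=k,fy=k,interpolation=2)
T=np.linspace(0,2*np.pi,90)
for th,col in((90,(0,255,255)),(85,(0,0,255))):
  a=np.radians(th)
  q=[]
  for t in T:
    r=105+100*np.cos(t);yy=60+100*np.sin(t);nn=4
    q.append((proj(n,pol(105-r*np.cos(a)+nn*np.sin(a),yy,116+r*np.sin(a)+nn*np.cos(a))+[.0008,.0008,0])-[x0,y0]+.5)*k)
  cv2.polylines(b,[np.array(q).round().astype(np.int32)],True,col,1)
cv2.imwrite("pics/c3.png",b)
E
```

```text
t: 12.85
tcp_pos: [0.6751, 0.0518, 0.4419]
tool_rot: [0.996, 0.088, 0.0, -0.0]
force: [-3.1, 3.5, -0.3]
finger_gap: 0.224
gripper_force: 40.8
[675.09251651  51.76365738 441.8755613 ] [ 0.63956218  0.69490842 -0.04708177] 0.22448636072794292
```

View pics/c3.png

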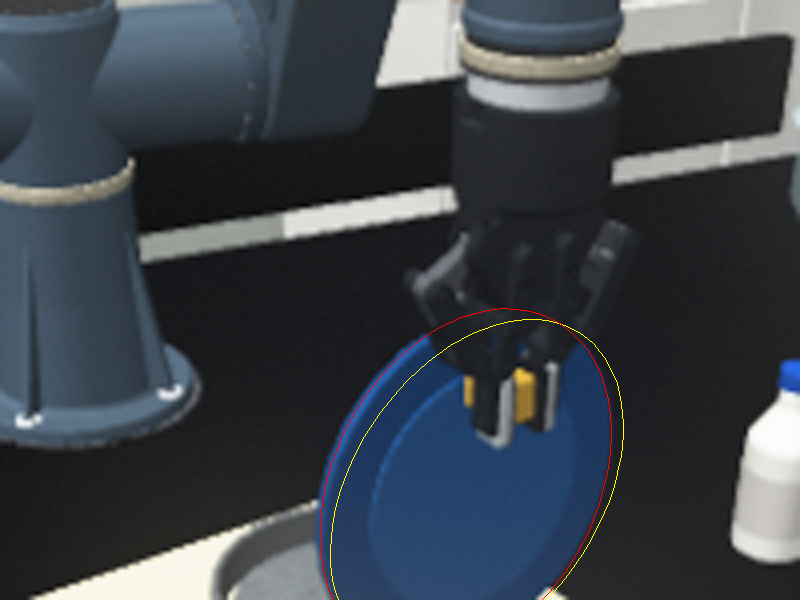

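The disc lies close to the red (85°) outline, with its right edge near x=612 at y=430. I'll fit the angle numerically.

```bash
cat > fit.py <<'E'
from h import *
import sys
def fit(im):
    n="scene";K=8;x0,y0,w,h=255,130,100,78
    H,S,V=cv2.split(cv2.cvtColor(im,cv2.COLOR_BGR2HSV))
    m=cv2.resize(((H>98)&(H<125)&(S>140)&(V>50)).astype(np.uint8)[y0:y0+h,x0:x0+w]*255,None,fx=K,fy=K,interpolation=1)>127
    valid=np.ones(m.shape,bool);valid[:int((172-y0)*K),int((290-x0)*K):int((336-x0)*K)]=0
    valid[int((195-y0)*K):,int((315-x0)*K):]=0
    T=np.linspace(0,2*np.pi,120);best=[]
    for off in (0,.0008):
      for th in np.arange(80,97,.25):
        a=np.radians(th);q=[]
        for nn in(-4,4):
            for t in T:
                r=105+100*np.cos(t)
                q.append((proj(n,pol(105-r*np.cos(a)+nn*np.sin(a),60+100*np.sin(t),116+r*np.sin(a)+nn*np.cos(a))+[off,off,0])-[x0,y0]+.5)*K)
        g=np.zeros(m.shape,np.uint8);cv2.fillConvexPoly(g,cv2.convexHull(np.array(q,np.float32)).round().astype(np.int32),1)
        best.append((((g>0)!=m)[valid].sum()/K/K,th,off))
    print(sorted(best)[:4])
if __name__=="__main__":
    im=snapshot("scene")[:,:,::-1].copy() if len(sys.argv)<2 else cv2.imread(sys.argv[1])
    fit(im);s=sense();print(s["t"],s["tcp_pos"]*1000,s["force"])
E
python3 fit.py pics/c3raw.png
```

```text
Traceback (most recent call last):
  File "fit.py", line 22, in <module>
    fit(im);s=sense();print(s["t"],s["tcp_pos"]*1000,s["force"])
    ~~~^^^^
  File "fit.py", line 16, in fit
    q.append((proj(n,pol(105-r*np.cos(a)+nn*np.sin(a),60+100*np.sin(t),116+r*np.sin(a)+nn*np.cos(a))+[off,off,0])-[x0,y0]+.5)*K)
              ~~~~^^^^^^^^^^^^^^^^^^^^^^^^^^^^^^^^^^^^^^^^^^^^^^^^^^^^^^^^^^^^^^^^^^^^^^^^^^^^^^^^^^^^^^^^^^^^^^^
  File "h.py", line 7, in proj
    c=get_calibration(n);q=c["world_to_cam"]@np.r_[p,1];return np.array([c["cx"]+c["fx"]*q[0]/q[2],c["cy"]+c["fy"]*q[1]/q[2]])
ValueError: time passes only in moves, steps and waits
```

```bash
sed -i '2a import functools\nget_calibration=functools.lru_cache(None)(get_calibration)' h.py; python3 fit.py pics/c3raw.png
```

```text
[(np.float64(135.0625), np.float64(86.75), 0), (np.float64(137.734375), np.float64(86.25), 0.0008), (np.float64(137.734375), np.float64(87.0), 0), (np.float64(140.59375), np.float64(86.5), 0.0008)]
12.9 [675.08173749  51.76730736 441.90047853] [-2.45755417  4.93964575 -1.24948258]
```

```bash
cat > fit2.py <<'E'
from h import *
import sys
from scipy.optimize import minimize
n="scene";K=8;T=np.linspace(0,2*np.pi,120)
def bmask(im,x0,y0,w,h):
    H,S,V=cv2.split(cv2.cvtColor(im,cv2.COLOR_BGR2HSV))
    return cv2.resize(((H>98)&(H<125)&(S>140)&(V>50)).astype(np.uint8)[y0:y0+h,x0:x0+w]*255,None,fx=K,fy=K,interpolation=1)>127
def pred(th,du,dv,box):
    x0,y0,w,h=box;a=np.radians(th)
    q=[(proj(n,pol(105-r*np.cos(a)+nn*np.sin(a),60+100*np.sin(t),116+r*np.sin(a)+nn*np.cos(a)))+[du-x0+.5,dv-y0+.5])*K for nn in(-4,4) for t in T for r in[105+100*np.cos(t)]]
    g=np.zeros((h*K,w*K),np.uint8);cv2.fillConvexPoly(g,cv2.convexHull(np.array(q,np.float32)).round().astype(np.int32),1);return g>0
def run(im):
    box=(230,165,110,80);m=bmask(cv2.imread("pics/scene0.png"),*box);v=np.ones(m.shape,bool)
    v[:(195-165)*K,(258-230)*K:(275-230)*K]=0; v[(217-165)*K:,(283-230)*K:]=0
    c=lambda p:((pred(0,p[0],p[1],box)!=m)&v).sum()/K/K
    r=min((c((du,dv)),du,dv) for du in np.arange(-2,2.1,.25) for dv in np.arange(-2,2.1,.25));print("shut",r)
    box=(255,130,100,70);m=bmask(im,*box);v=np.ones(m.shape,bool);v[:(173-130)*K,(290-255)*K:(336-255)*K]=0
    v[(192-130)*K:,(310-255)*K:]=0
    for sh in((r[1],r[2]),(0,0)):
        b=sorted((((pred(t,*sh,box)!=m)&v).sum()/K/K,t) for t in np.arange(82,96,.25));print(sh,b[:3])
    b=sorted((((pred(t,du,dv,box)!=m)&v).sum()/K/K,t,du,dv) for t in np.arange(84,95,.5) for du in np.arange(-1,1.1,.5) for dv in np.arange(-1,1.1,.5));print("free",b[:4])
    g=pred(b[0][1],b[0][2],b[0][3],box);o=np.zeros(m.shape+(3,),np.uint8);o[...,0]=m*255;o[...,2]=g*255;o[~v,1]=90
    return o
if __name__=="__main__":
    f=len(sys.argv)>1; im=cv2.imread(sys.argv[1]) if f else snapshot(n)[:,:,::-1].copy()
    cv2.imwrite("pics/res.png",run(im));s=sense();print(s["t"],s["tcp_pos"]*1000,s["force"])
E
python3 fit2.py pics/c3raw.png
```

```text
shut (np.float64(142.3125), np.float64(1.0), np.float64(0.0))
(np.float64(1.0), np.float64(0.0)) [(np.float64(71.6875), np.float64(86.0)), (np.float64(71.8125), np.float64(85.75)), (np.float64(76.703125), np.float64(85.5))]
(0, 0) [(np.float64(58.234375), np.float64(86.75)), (np.float64(60.890625), np.float64(87.0)), (np.float64(63.953125), np.float64(86.5))]
free [(np.float64(53.21875), np.float64(88.0), np.float64(-1.0), np.float64(-0.5)), (np.float64(55.015625), np.float64(88.0), np.float64(-1.0), np.float64(0.0)), (np.float64(56.5625), np.float64(87.0), np.float64(-0.5), np.float64(0.5)), (np.float64(56.78125), np.float64(87.5), np.float64(-0.5), np.float64(-0.5))]
12.9 [675.08173749  51.76730736 441.90047853] [-2.45755417  4.93964575 -1.24948258]
```

View pics/res.png

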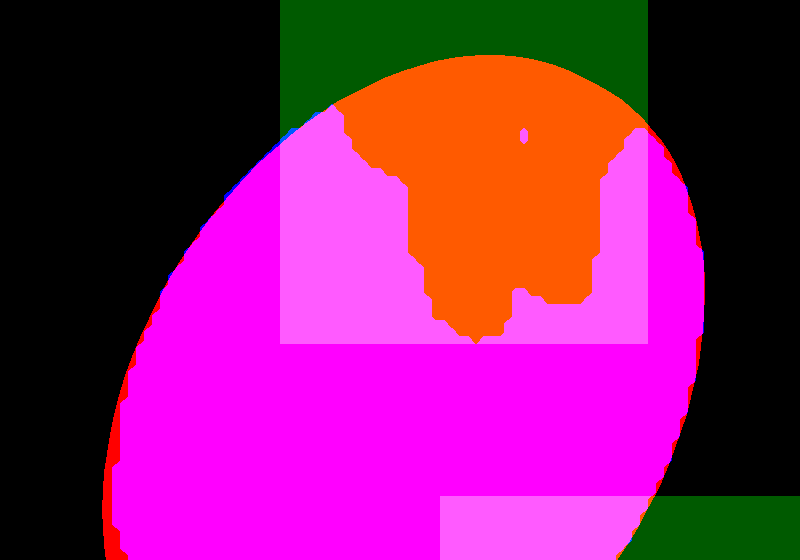

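The residual picture shows mask and model agreeing within 1 px. The estimates are 86–88° from vision and about 89° from kinematics, so I'll advance a little and cross-check with the top camera.

```bash
python3 -m jog '{"linear":[[1.7,0.3,0],[1.7,0.3,-0.2],[0,0,0],[0,0,0]],"turn":[0,0,0,0]}'; cat > fit3.py <<'E'
import fit2; from fit2 import *
im=snapshot("scene")[:,:,::-1].copy(); cv2.imwrite("pics/res2.png",run(im))
t=snapshot("top")[:,:,::-1].copy(); fit2.n="top"
box=(205,155,100,60)
m=bmask(t,*box);x0,y0,w,h=box
P=[proj("top",pol(105,60+y,z)) for y,z in((-100,221),(100,221),(0,321),(0,116))];print(np.round(P,1))
b=cv2.resize(t[y0:y0+h,x0:x0+w],None,fx=K,fy=K,interpolation=2)
for th,col in((90,(0,255,255)),(86,(0,0,255))):
    cs=cv2.findContours(pred(th,0,0,box).astype(np.uint8),0,1)[0];cv2.drawContours(b,cs,-1,col,1)
cv2.imwrite("pics/t4.png",b);cv2.imwrite("pics/t4raw.png",t)
for c in range(0,w,6):
    col=m[:,c*K+4];r=np.nonzero(col)[0]
    if len(r):
        f=lambda th:(lambda z:(z.min()/K,z.max()/K) if len(z) else None)(np.nonzero(pred(th,0,0,box)[:,c*K+4])[0])
        print(c,r.min()/K,r.max()/K,f(86),f(90))
s=sense();print(s["t"],s["tcp_pos"]*1000,s["force"])
E
python3 fit3.py
```

```text
t: 13.4
tcp_pos: [0.6783, 0.0523, 0.4415]
tool_rot: [0.996, 0.088, -0.001, -0.0]
force: [-2.8, 4.1, -0.5]
finger_gap: 0.226
gripper_force: 40.7
shut (np.float64(142.3125), np.float64(1.0), np.float64(0.0))
(np.float64(1.0), np.float64(0.0)) [(np.float64(80.0625), np.float64(87.0)), (np.float64(81.25), np.float64(86.75)), (np.float64(83.71875), np.float64(87.25))]
(0, 0) [(np.float64(64.984375), np.float64(88.0)), (np.float64(65.796875), np.float64(87.75)), (np.float64(70.578125), np.float64(87.5))]
free [(np.float64(58.75), np.float64(89.0), np.float64(-1.0), np.float64(-0.5)), (np.float64(59.28125), np.float64(89.0), np.float64(-1.0), np.float64(0.0)), (np.float64(61.0625), np.float64(88.5), np.float64(-0.5), np.float64(0.0)), (np.float64(63.328125), np.float64(88.0), np.float64(-0.5), np.float64(0.5))]
[[294.2 182.2]
 [226.6 195.7]
 [258.6 182.1]
 [262.  194.9]]
36 34.0 35.875 (np.float64(35.625), np.float64(44.875)) (np.float64(30.5), np.float64(44.25))
42 32.0 34.875 (np.float64(34.125), np.float64(44.125)) (np.float64(28.75), np.float64(43.75))
48 31.0 32.875 (np.float64(32.75), np.float64(43.125)) (np.float64(27.25), np.float64(43.0))
54 30.0 31.875 (np.float64(31.5), np.float64(42.125)) (np.float64(26.0), np.float64(42.0))
72 27.0 27.875 (np.float64(28.375), np.float64(38.25)) (np.float64(23.5), np.float64(37.75))
13.5 [678.28996403  52.3009532  441.48383373] [-3.05766139  3.85428918 -1.40102152]
```

View pics/t4.png

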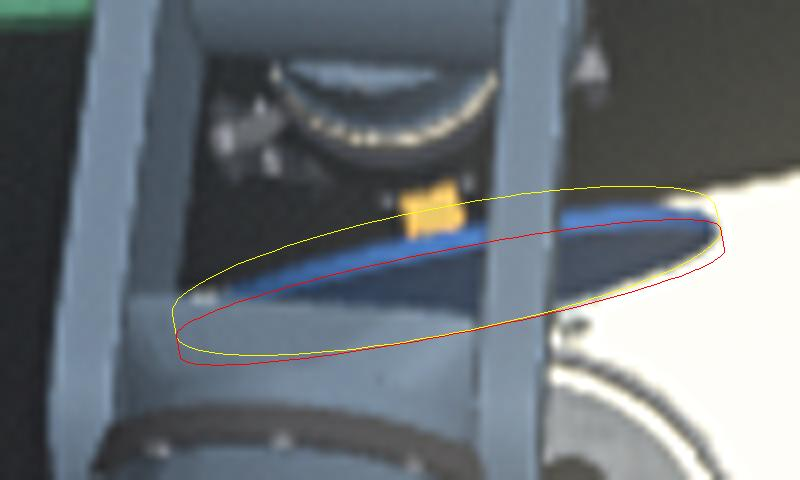

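The top view shows the cover's upper edge between the red (86°) and yellow (90°) outlines, for example (640,210) against 190 and 220. That makes it about 87.4°, which agrees with the scene fit. I'll advance about 2.3°.

```bash
python3 -m jog '{"linear":[[2,0.4,-0.1],[2.5,0.4,-0.1],[2,0.4,-0.2],[0,0,0],[0,0,0],[0,0,0]],"turn":[0,0,0,0,0,0]}'; python3 fit3.py
```

```text
t: 14.25
tcp_pos: [0.6847, 0.0534, 0.4404]
tool_rot: [0.996, 0.088, -0.001, -0.0]
force: [-2.9, 4.5, -2.8]
finger_gap: 0.229
gripper_force: 40.6
shut (np.float64(142.3125), np.float64(1.0), np.float64(0.0))
(np.float64(1.0), np.float64(0.0)) [(np.float64(93.21875), np.float64(89.0)), (np.float64(93.671875), np.float64(89.25)), (np.float64(95.90625), np.float64(88.75))]
(0, 0) [(np.float64(76.15625), np.float64(90.0)), (np.float64(78.890625), np.float64(89.75)), (np.float64(80.8125), np.float64(90.25))]
free [(np.float64(67.015625), np.float64(91.0), np.float64(-1.0), np.float64(0.0)), (np.float64(67.640625), np.float64(91.0), np.float64(-1.0), np.float64(-0.5)), (np.float64(70.6875), np.float64(90.5), np.float64(-0.5), np.float64(0.0)), (np.float64(71.625), np.float64(89.5), np.float64(0.0), np.float64(1.0))]
[[294.2 182.2]
 [226.6 195.7]
 [258.6 182.1]
 [262.  194.9]]
36 31.0 33.875 (np.float64(35.625), np.float64(44.875)) (np.float64(30.5), np.float64(44.25))
42 30.0 31.875 (np.float64(34.125), np.float64(44.125)) (np.float64(28.75), np.float64(43.75))
48 28.0 29.875 (np.float64(32.75), np.float64(43.125)) (np.float64(27.25), np.float64(43.0))
54 27.0 28.875 (np.float64(31.5), np.float64(42.125)) (np.float64(26.0), np.float64(42.0))
72 24.0 24.875 (np.float64(28.375), np.float64(38.25)) (np.float64(23.5), np.float64(37.75))
14.35 [684.66461151  53.44991124 440.42209227] [-2.94999278  3.91129624 -2.64050098]
```

Both cameras now put the cover at about 89.5–90°. It is held firmly and nothing is moving.

```bash
python3 -m jog '{"linear":[[0.4,0.1,0],[0,0,0],[0,0,0],[0,0,0],[0,0,0],[0,0,0]],"turn":[0,0,0,0,0,0]}'; python3 -c "
from station import *
print(sign_off())"
```

```text
t: 15.1
tcp_pos: [0.685, 0.0535, 0.4404]
tool_rot: [0.996, 0.088, -0.001, -0.0]
force: [-3.1, 3.2, -2.7]
finger_gap: 0.225
gripper_force: 40.6
the job is handed in; nothing more can be done
None
```

I turned the knob to its off stop first, then swung the cover up and handed the job in at 15.1 s with the arm still gripping the brass grip and holding the cover still; both cameras put it within about 1° of plumb.

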